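# Seat a milled bracket on the checking fixture and hold it down on the gauge

### The arm

A 6-joint arm with a two-finger parallel gripper is mounted at the origin on the work surface. World frame = base frame: x ahead of the robot, y to its left, z up, the work surface at z = 0. Lengths are in mm, angles in rad, forces in N, time in s.
With the tool pointing down it reaches from about 375 to 975 mm from the base axis. Payload 3.8 kg.
Tool frame: the origin (TCP) lies at the very end of the fingers, on their centre line; the grasp point (between the pads) lies 19 mm behind it (arm.grip_depth is the distance from the TCP to the grasp point, in mm); z points along the fingers, y is the line along which they close (so a half turn about z gives the same grasp; the last joint's range is limited). The gripper opens to 85 mm and grips with 20 to 120 N. Pads are 22 mm wide; open, the fingers measure 114 mm over their backs; the gripper's body (76 mm by 85 mm) begins 54 mm behind the grasp point. The pads swing forward as they close: fully open they stand 13 mm farther back than shut.
Start: joints at [1.264, 0.264, 1.604, -0, 1.274, -0.037], TCP at [179.911, 650.577, 231.28] pointing down, gripper open.
Joint ranges: [-2.63, 2.63], [-0.94, 2.18], [0.31, 2.57], [-1.31, 4.45], [0, 2.66], [-2.55, 2.55]. Speed limits (rad/s): [2.57, 2.57, 3.14, 3.14, 3.14, 3.14].

### API

Orientations are given as a rotation vector (axis times angle).
In Python, from cell import arm gives the robot as it stands.
- The arm moves only by the tool carry_out, never from a script. Its argument "targets" is a list of rows, each an object of numbers: "dx", "dy", "dz": the shift along the tool's x, y, z in units of 40 mm (1.0 is 40 mm); "twist": the turn about the tool's z in units of 5 degrees (1.0 is 5 degrees). In form: [{"dx": .., "dy": .., "dz": .., "twist": ..}, ...]. A call has 1 to 8 rows; each row is the pose to reach, as a shift and turn from the pose commanded when the call began, along the tool's axes at that moment; what a row does not reach only later rows make up. A row lasts 1/12 s, in which the tool goes at most 41.7 mm and 7.16 degrees, less where a joint would pass 70% of its speed; a pose out of reach is approached as far as the arm can. A call with a gripper value outside its range is refused whole. "grip" is the closure, from 0 (fully open) to 1 (shut), set as the call begins (left out, the last holds). The fingers move at their own pace and stop on an object; "newtons" is the grip in N (left out, the last holds). Time passes only in rows, so rows that repeat a pose let the fingers close. It gives the time, the measured TCP pose, the force, the opening and the grip force at its end, in the units of the state.
- arm.get_obs(): the state, without advancing time (a new reading comes with each control period).
- arm.camera(name): name is "scene" or "side" or "wrist"; returns the picture (384x512x3 uint8, red, green, blue); there is no depth.
- arm.camera_model(name): a dict with "camera_matrix" (3x3 intrinsics, pixels), "k1" (the pictures are not rectified: a ray, as slopes to the right and down, at radius r is drawn at 1 + k1 r^2 times it, then the intrinsics apply), "pose" (4x4, takes a point from camera to world coordinates); the wrist camera has in their place "tool_from_camera" (4x4, takes a point from camera to tool coordinates, whose origin is the TCP and whose axes are the flange's). Camera axes: x right, y up, looking along -z (the intrinsics and any distortion apply to the point x, -y, -z); pixel columns grow to the right and rows downward; lengths in mm; the calibration is good to about 2 mm. A picture is of the moment at which its call begins: read the wrist's pose just before it. camera_model takes no time and is no camera call.
- arm.finish_job(): hands the job in; it is judged then, once.
The state is a dict: "time": time; "joint_positions": joint angles; "qd": joint speeds; "joint_efforts": joint torques, N m; "ee_pos": TCP position; "tool_rot": TCP orientation; "force": force on the tool from outside, world axes, zero at the start; "moment": the same for the moment, N m; "opening": finger opening in mm; "finger_force": force on a finger pad.
Only numpy, scipy, OpenCV 4.12 (cv2) and the standard library are available. Lean on these libraries where they do the work, as an engineer would, in place of code of your own. Each camera call takes 0.05 s, during which the arm holds its last target. There are 200 camera calls.

### The job

Put the aluminium bracket on the checking fixture, its long end towards the readout: lower it with its long edge beside the fence until it rests on the nose of the locating pin, then slide it along the fence until the blind hole in its underside drops over the pin. Press it down flat on the bed so that the gauge probe is pushed right in, without ramming anything, and finish while still holding it firmly pressed down there; leave the other things on the bench alone.

Things in the scene. Friction and masses are not known exactly. Their poses are not given: they have to be found in the camera images.
- fixture: Checking fixture, screwed down: dark steel base 110 (x) x 260 (y) x 25 mm high; its top is the bed. Origin: centre of its underside, z up, y along it towards the readout, a grey box (60 x 36 mm, 40 mm above the bed, y = +90 to +126 mm). Brass gauge probe, 6 mm across, at x = 0, y = +8 mm.
- fence (a point): Middle of the fence's inner face, on the bed: fixture x = +28.7, y = -20, z = 25 mm. The fence is a bright steel strip along the +x side of the bed, 14 mm thick, rising 14 mm above the bed, from y = -105 to +65 mm. Axes as the fixture's.
- bed_slot (a point): Middle of the pin's black slot, on the bed: fixture x = 0, y = -30, z = 25 mm. The steel locating pin stands in it on the line x = 0, 12 mm across, 8 mm high: straight for 4 mm, then a cone narrowing to 6 mm at the top. Its axis is anywhere from y = -45 to -15 mm, other each time and not reported: seen on the bare bed, hidden under the bracket, so feel for it.
- probe (a joint): Gauge probe, m pushed in: 0 when free, standing 3 mm above the bed, 0.003 when level with the bed. Its spring pushes up with 2.5 N when free, 3.1 N at 0.003: enough to lift the bracket's long end unless it is held down.
- bracket: Milled aluminium bracket, about 0.22 kg, on its flat plate, 56 (x) x 100 (y) x 12 mm thick. Origin: centre of the underside, z up, y towards the long end. A lug (14 mm thick in x, 30 mm long in y, round top 48 mm above the underside) rises at y = -15 mm: grip it across the 14 mm. The long end is 65 mm, the short end 35 mm from the lug's middle. On the fixture its axes point as the fixture's.
- bore (a point): Mouth of the blind hole in the plate's underside, straight below the lug (bracket x = 0, y = -15, z = 0 mm): 13 mm across, 9 mm deep, mouth chamfered 1 mm. Seated, it is on the pin's axis, level with the bed, the plate's edge 0.7 mm from the fence. Lowered with this point at fixture y = -60 mm, the plate always lands on the pin's nose, 8 mm above the bed.
- lug (a point): Middle of the lug, 36 mm above the underside (bracket x = 0, y = -15, z = 36 mm).
- long_end (a point): Middle of the lower edge at the bracket's long end (bracket x = 0, y = +50, z = 0 mm).
- bar1: Bystander: loose slotted steel strip, 20 x 120 x 4 mm, lying near the bracket. Origin: centre of the underside, y along it.
- bar2: Bystander: another such strip.
- bar3: Bystander: another such strip.
- caliper: Bystander: digital caliper lying flat, about 235 mm long, 14 mm high. Origin near the middle, on the bench; y along its beam.
- pen: Bystander: red pen, 120 mm long, lying on the bench. Origin: underside of its middle, y along it.
- pen_pot: Bystander: wire pot with pens, 76 mm across, 142 mm high with its pens. Origin: centre of its foot.
- gauge_case: Bystander: closed wooden gauge block case, 90 x 160 x 42 mm. Origin: centre of the underside.
Things that resemble listed ones, but are neither listed nor needed, are in the scene too. Leave any blue or orange look-alike of the bracket alone.

How it is judged:
By the outcome, as a careful person would: the job done as asked, in the order asked, and still so for the second after the job is handed in, while the arm keeps its last pose, push and grip.
It also fails if it takes over 51 s, if anything falls off the work surface, if the arm or the gripper's body presses on something with over 40 N, if the wrist force passes 120 N, or if a joint passes its speed limit or range.

## Working session

There is one attempt and no reset: what is moved stays moved. The work goes in short steps, Python scripts to look and compute and a tool call to move; the robot and the scene stay as the last step left them, time stands still between calls to the robot, and variables do not carry over. Pictures are saved under pics/ and viewed, at most 10 in all, crops included, and the job is handed in when it is done.

Besides the shell and the picture viewer there is one more tool, called after "Emit:" by a JSON object that holds its "op" and its "data", one argument or row to a line. carry_out: Moves the arm, as the interface text tells. Its arguments: {"type":"object","properties":{"targets":{"type":"array"},"grip":{"type":"number"},"newtons":{"type":"number"}},"required":["targets"]}

```bash
mkdir -p pics; ls; cat > h.py <<'E'
import numpy as np, cv2
from cell import arm
def ray(model,uv,T=None):
    K=np.array(model["camera_matrix"]);k=model["k1"]
    d=np.array([(uv[0]-K[0,2])/K[0,0],(uv[1]-K[1,2])/K[1,1]]);s=d.copy()
    for _ in range(30): s=d/(1+k*(s@s))
    P=np.array(model["pose"]) if T is None else T
    return P[:3,3],P[:3,:3]@np.array([s[0],-s[1],-1])
def onz(model,uv,z,T=None):
    o,d=ray(model,uv,T);return o+d*(z-o[2])/d[2]
def proj(model,p,T=None):
    K=np.array(model["camera_matrix"]);P=np.array(model["pose"]) if T is None else T
    c=P[:3,:3].T@(np.array(p)-P[:3,3]);s=np.array([c[0],-c[1]])/-c[2];s=s*(1+model["k1"]*(s@s))
    return K[:2,:2]@s+K[:2,2]
def wristT(obs,model):
    T=np.eye(4);T[:3,:3]=cv2.Rodrigues(np.array(obs["tool_rot"],float))[0];T[:3,3]=obs["ee_pos"]
    return T@np.array(model["tool_from_camera"])
E
python3 - <<'E'
from h import *
o=arm.get_obs();print(o)
ims=[arm.camera(n) for n in("scene","side","wrist")]
for n,i in zip(("scene","side","wrist"),ims):
    cv2.imwrite(f"pics/{n}0.png",i[:,:,::-1]);m=arm.camera_model(n);print(n,m)
cv2.imwrite("pics/a.png",cv2.resize(ims[0],(800,600),interpolation=cv2.INTER_CUBIC)[:,:,::-1])
cv2.imwrite("pics/b.png",cv2.resize(ims[1],(800,600),interpolation=cv2.INTER_CUBIC)[:,:,::-1])
E
```

```text
pics
{'time': 0.0, 'joint_positions': array([ 1.26409621e+00,  2.64753839e-01,  1.60541756e+00,  3.28081410e-05,
        1.27372211e+00, -3.69023283e-02]), 'qd': array([ 1.91928382e-04,  1.40776926e-03, -6.50663439e-04, -1.28720693e-04,
        6.27773452e-04,  7.65941620e-05]), 'joint_efforts': array([ 1.68099145e-03, -5.15106654e+01, -3.67323089e+01,  1.52803773e-05,
        1.27384550e-02,  3.83652491e-06]), 'ee_pos': array([179.6751339 , 649.85807691, 229.93806661]), 'tool_rot': array([-0.42247087, -3.11262666,  0.00355207]), 'force': array([-0.32290856, -0.26230398,  0.84273111]), 'moment': array([0.05529967, 0.00023498, 0.02979325]), 'finger_force': 0.0, 'opening': 85.59770674765822}
scene {'camera_matrix': array([[416.97165535,   0.        , 259.08003066],
       [  0.        , 416.97165535, 186.75176943],
       [  0.        ,   0.        ,   1.        ]]), 'k1': -0.012971850850612567, 'pose': array([[ 3.50332546e-01, -5.67357145e-01,  7.45233505e-01,
         1.47248468e+03],
       [ 9.36608985e-01,  2.16916869e-01, -2.75155739e-01,
        -3.34444840e+02],
       [-5.5421
[... 582 characters left out ...]
  6.91280307e-01,
         1.14215508e+03],
       [ 0.00000000e+00,  0.00000000e+00,  0.00000000e+00,
         1.00000000e+00]])}
wrist {'camera_matrix': array([[265.2250255 ,   0.        , 251.89201435],
       [  0.        , 265.2250255 , 192.10968283],
       [  0.        ,   0.        ,   1.        ]]), 'k1': -0.031774302477741836, 'tool_from_camera': array([[-4.23645927e-04,  9.64483110e-01,  2.64144187e-01,
         6.74604458e+01],
       [ 9.99999861e-01,  4.91168884e-04, -1.89586701e-04,
         3.07710240e-01],
       [-3.12592576e-04,  2.64144070e-01, -9.64483184e-01,
        -1.42849831e+02],
       [ 0.00000000e+00,  0.00000000e+00,  0.00000000e+00,
         1.00000000e+00]])}
```

View pics/a.png

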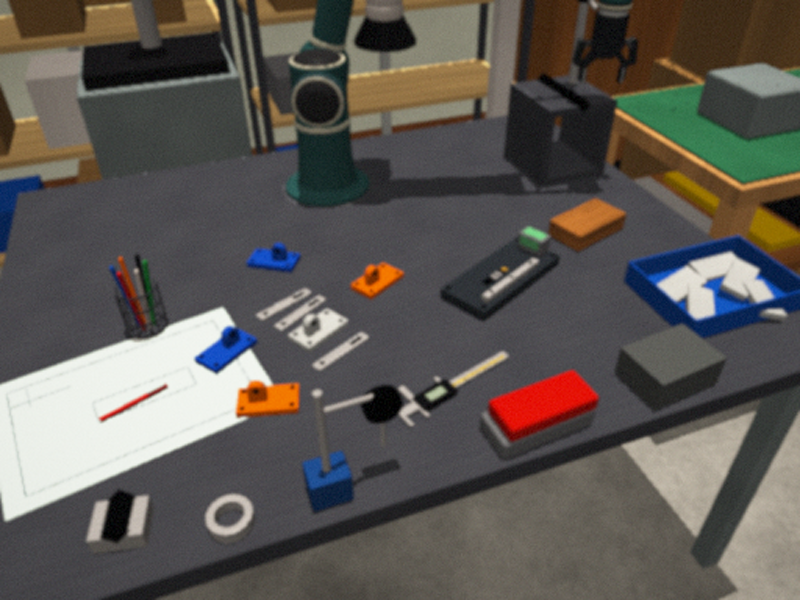

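View pics/b.png

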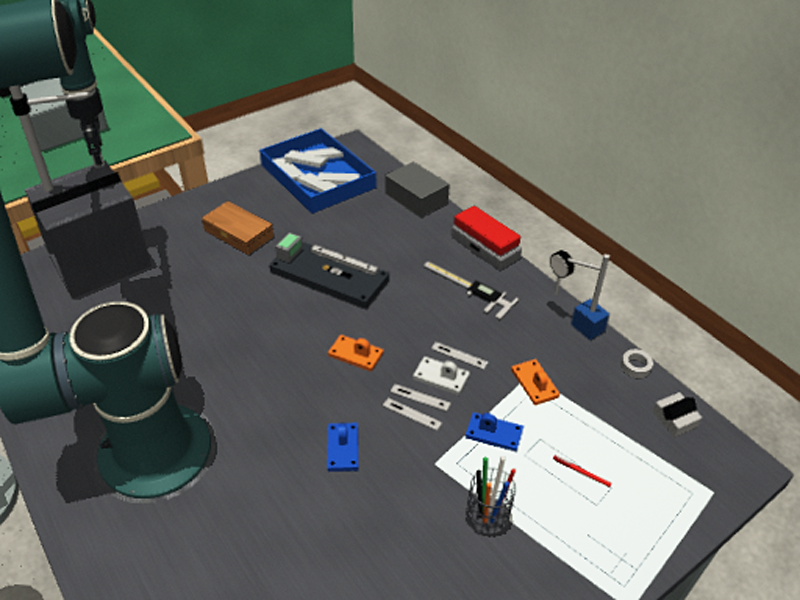

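The scene view is at 800 px. The grey aluminium bracket is at scene (318,327) and side (442,372). The look-alikes are blue at scene (275,258) and (226,348), and orange at (377,278) and (268,398). Only the bare-metal grey one, lying among the three strips, fits the description. The fixture, with its green-screened readout, is at scene (500,272) and side (330,275). I'll confirm with one enlarged crop.

```bash
python3 - <<'E'
import cv2,numpy as np
s=cv2.imread("pics/scene0.png");d=cv2.imread("pics/side0.png")
def c(i,x,y,w,h):return cv2.resize(i[y:y+h,x:x+w],(400,300),interpolation=cv2.INTER_CUBIC)
# crops: side bracket, scene bracket, side fixture, scene fixture
g=np.vstack([np.hstack([c(d,240,208,80,60),c(s,160,180,80,60)]),np.hstack([c(d,170,146,84,63),c(s,280,140,84,63)])])
cv2.imwrite("pics/c.png",g)
E
```

```text
(no output)
```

View pics/c.png

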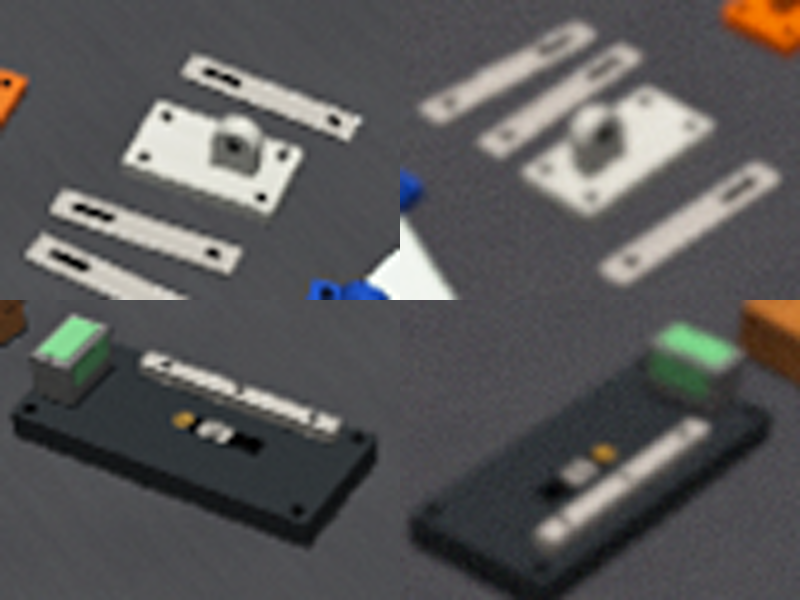

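The crop confirms it: the bare-metal bracket has its lug nearer the right (short) end in the side view, so its long end points up-left, the same way as the fixture's readout. Corners are at side crop (160,100), (302,148), (272,207) and (123,155). The fixture shows the probe at (183,420) and the pin at (214,432) in the lower-left panel.

```bash
python3 - <<'E'
from h import *
S=arm.camera_model("side");C=arm.camera_model("scene")
def run(name,m,pts,off,sc,z):
    P=np.array([onz(m,((x+.5)/sc+off[0]-.5,(y+.5)/sc+off[1]-.5),z)[:2] for x,y in pts])
    print(name,P.round(1).tolist());return P
for n,m,pts,off in(("br side",S,[(160,100),(302,148),(272,207),(123,155)],(240,208)),("br scene",C,[(315,125),(190,208),(122,170),(245,85)],(160,180))):
    P=run(n,m,pts,off,5,12);print(P.mean(0),np.linalg.norm(np.diff(P,axis=0,append=P[:1]),axis=1).round(1))
k=400/84
for n,m,pts,off in(("bed side",S,[(14,115),(308,232),(377,148)],(170,146)),("bed scene",C,[(12,222),(140,285),(370,118)],(280,140))):
    P=run(n,m,pts,off,k,25);print(np.linalg.norm(np.diff(P,axis=0),axis=1))
run("probe,pin side",S,[(183,120)],(170,146),k,28);run("pin",S,[(214,131)],(170,146),k,32)
run("probe scene",C,[(203,153)],(280,140),k,28);run("pin",C,[(178,170)],(280,140),k,32)
R=cv2.Rodrigues(np.array(arm.get_obs()["tool_rot"]))[0];print(R.round(3))
E
```

```text
br side [[552.2, -108.2], [600.9, -192.7], [555.0, -219.4], [505.0, -132.2]]
[ 553.28048375 -163.15440511] [ 97.5  53.2 100.5  53. ]
br scene [[551.3, -109.0], [596.0, -195.3], [550.5, -224.0], [500.1, -137.7]]
[ 549.46647138 -166.51277414] [97.2 53.8 99.9 58.7]
bed side [[421.6, 312.8], [532.9, 77.8], [625.4, 123.7]]
[260.02084489 103.2350561 ]
bed scene [[547.3, 82.2], [634.3, 130.7], [526.5, 358.3]]
[ 99.6416416 251.8076505]
probe,pin side [[522.1, 230.8]]
pin [[532.2, 202.7]]
probe scene [[526.4, 229.7]]
pin [[542.7, 202.4]]
[[-0.964  0.267 -0.001]
 [ 0.267  0.964 -0.002]
 [ 0.    -0.002 -1.   ]]
```

The lengths check out (100 x 56 and 260 x 110 mm). Bracket yaw is about 30°, fixture yaw about 25°. First I'll move over the fixture for a wrist look.

Emit:
{"op": "carry_out", "data": {
  "targets": [
    {"dx":-11.2,"dy":-8.2,"dz":1.0,"twist":9.8},
    {"dx":-11.2,"dy":-8.2,"dz":1.0,"twist":9.8},
    {"dx":-11.2,"dy":-8.2,"dz":1.0,"twist":9.8},
    {"dx":-11.2,"dy":-8.2,"dz":1.0,"twist":9.8},
    {"dx":-11.2,"dy":-8.2,"dz":1.0,"twist":9.8},
    {"dx":-11.2,"dy":-8.2,"dz":1.0,"twist":9.8},
    {"dx":-11.2,"dy":-8.2,"dz":1.0,"twist":9.8},
    {"dx":-11.2,"dy":-8.2,"dz":1.0,"twist":9.8}
  ],
  "grip": 0
}}

```text
time: 0.82
ee_pos: [386.8, 387.9, 207.0]
tool_rot: [1.681, 2.654, -0.0]
force: [-0.1, 0.4, 0.1]
opening: 85.2
finger_force: 0.0
```

```bash
cat >> h.py <<'E'
def go(xyz,ang,o=None):
    "shift from the present pose to TCP xyz with tool y at world angle ang (deg), in row units"
    o=o or arm.get_obs();R=cv2.Rodrigues(np.array(o["tool_rot"],float))[0]
    d=R.T@(np.array(xyz)-o["ee_pos"])/40;a=np.degrees(np.arctan2(R[1,1],R[0,1]))
    print("t %.2f"%o["time"],"tcp",np.round(o["ee_pos"],1),"ang %.2f"%a,"F",np.round(o["force"],1),"op %.1f"%o["opening"])
    print("dx %.3f dy %.3f dz %.3f twist %.3f"%(*d,(a-ang)/5))
E
python3 -c "
from h import *
go([525,215,150],25.3)"
```

```text
t 0.82 tcp [386.8 387.9 207. ] ang 25.30 F [-0.1  0.4  0.1] op 85.2
dx -5.385 dy 1.277 dz 1.426 twist 0.001
```

Emit:
{"op": "carry_out", "data": {
  "targets": [
    {"dx":-5.4,"dy":1.3,"dz":1.4},
    {"dx":-5.4,"dy":1.3,"dz":1.4},
    {"dx":-5.4,"dy":1.3,"dz":1.4},
    {"dx":-5.4,"dy":1.3,"dz":1.4},
    {"dx":-5.4,"dy":1.3,"dz":1.4},
    {"dx":-5.4,"dy":1.3,"dz":1.4},
    {"dx":-5.4,"dy":1.3,"dz":1.4},
    {"dx":-5.4,"dy":1.3,"dz":1.4}
  ]
}}

```text
invalid input at $.targets[0]: expected keys dx, dy, dz, twist
```

```bash
python3 - <<'E'
from h import *
o=arm.get_obs();go([525,215,150],25.3,o)
i=arm.camera("wrist");cv2.imwrite("pics/w1.png",i[:,:,::-1]);np.save("w1.npy",np.r_[o["ee_pos"],o["tool_rot"]])
cv2.imwrite("pics/w1b.png",cv2.resize(i,(800,600),interpolation=cv2.INTER_CUBIC)[:,:,::-1])
E
```

```text
t 0.82 tcp [386.8 387.9 207. ] ang 25.30 F [-0.1  0.4  0.1] op 85.2
dx -5.385 dy 1.277 dz 1.426 twist 0.001
```

View pics/w1b.png

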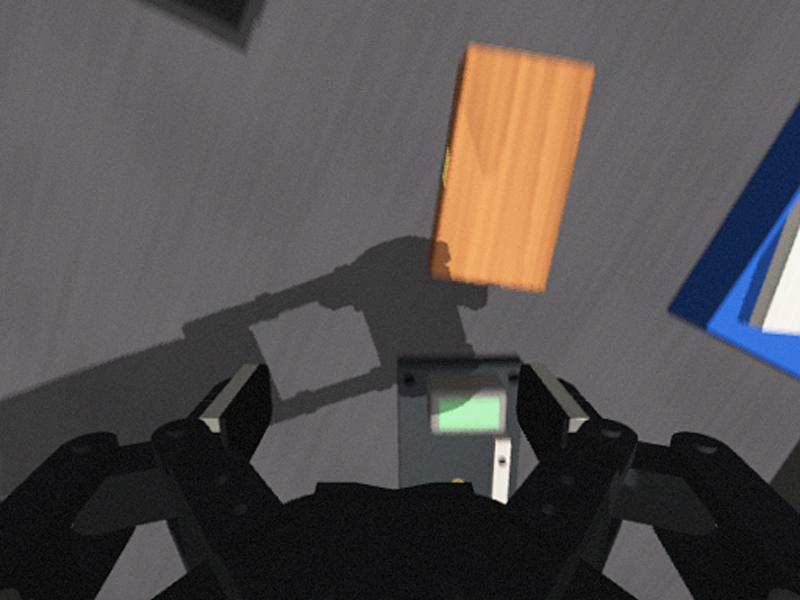

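The move was refused because each row needs "twist". The picture shows the gripper hiding the lower half and the fixture's readout end at (467,412). The clear view is ahead along tool +x, so I'll view the fixture from behind its -y end.

Emit:
{"op": "carry_out", "data": {
  "targets": [
    {"dx":-9.5,"dy":1.4,"dz":0.7,"twist":0},
    {"dx":-9.5,"dy":1.4,"dz":0.7,"twist":0},
    {"dx":-9.5,"dy":1.4,"dz":0.7,"twist":0},
    {"dx":-9.5,"dy":1.4,"dz":0.7,"twist":0},
    {"dx":-9.5,"dy":1.4,"dz":0.7,"twist":0},
    {"dx":-9.5,"dy":1.4,"dz":0.7,"twist":0},
    {"dx":-9.5,"dy":1.4,"dz":0.7,"twist":0},
    {"dx":-9.5,"dy":1.4,"dz":0.7,"twist":0}
  ]
}}

```text
time: 1.53
ee_pos: [572.3, 112.2, 182.8]
tool_rot: [-1.675, -2.657, -0.0]
force: [0.3, -0.6, 0.3]
opening: 85.5
finger_force: 0.0
```

Emit:
{"op": "carry_out", "data": {
  "targets": [
    {"dx":-1.5,"dy":0.2,"dz":0,"twist":0},
    {"dx":-1.5,"dy":0.2,"dz":0,"twist":0},
    {"dx":-1.5,"dy":0.2,"dz":0,"twist":0},
    {"dx":-1.5,"dy":0.2,"dz":0,"twist":0}
  ]
}}

```text
time: 1.87
ee_pos: [604.8, 62.4, 182.5]
tool_rot: [-1.678, -2.654, 0.001]
force: [0.8, 0.1, -0.9]
opening: 85.6
finger_force: 0.0
```

```bash
python3 - <<'E'
from h import *
o=arm.get_obs();go([559,-178,150],30,o)
i=arm.camera("wrist");cv2.imwrite("pics/w2.png",i[:,:,::-1]);np.save("w2.npy",np.r_[o["ee_pos"],o["tool_rot"]])
cv2.imwrite("pics/w2b.png",cv2.resize(i[:290],(800,453),interpolation=cv2.INTER_CUBIC)[:,:,::-1])
E
```

```text
t 1.87 tcp [604.8  62.4 182.5] ang 25.40 F [ 0.8  0.1 -0.9] op 85.6
dx -4.937 dy -3.613 dz 0.812 twist -0.919
```

View pics/w2b.png

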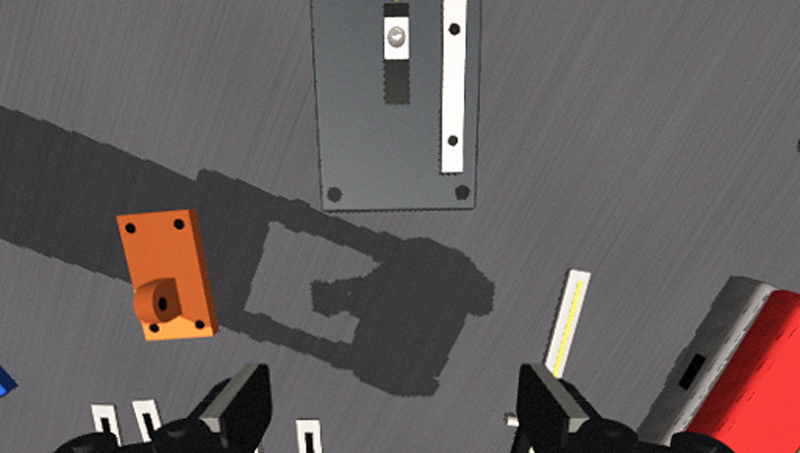

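The bare fixture end is visible in the 800-px crop. Bed corners are at (323,210) and (475,208), the pin at (397,37), the slot's lower end at (397,104), and the fence's inner edge runs from (443,5) to (442,173).

```bash
python3 - <<'E'
from h import *
w=np.load("w2.npy");m=arm.camera_model("wrist");T=wristT({"ee_pos":w[:3],"tool_rot":w[3:]},m)
def P(x,y,z):return onz(m,((x+.5)/1.5625-.5,(y+.5)/1.5625-.5),z,T)[:2]
a,b=P(323,210,25),P(475,208,25);pin=P(397,37,33);s1=P(397,104,25);f1,f2=P(443,5,39),P(442,173,39);l1=P(312,5,25)
print(a,b,np.linalg.norm(b-a),pin,s1,f1,f2)
ang=lambda v:np.degrees(np.arctan2(-v[0],v[1]))
print("yaw ends",ang(a-b)-90,"fence",ang(f1-f2),"left edge",ang(l1-a),"pin-slot",ang(pin-s1))
y=np.radians(ang(f1-f2));ux=np.array([np.cos(y),np.sin(y)]);uy=np.array([-ux[1],ux[0]])
mid=(a+b)/2;c=mid+130*uy;print("centre",c)
for n,p in(("pin",pin),("slotend",s1),("f1",f1),("f2",f2)):print(n,(p-c)@ux,(p-c)@uy)
E
```

```text
[536.63929503  87.62876396] [633.59880623 135.194074  ] 107.99817374190944 [537.79470813 207.36146085] [554.17099762 173.11158095] [556.23781703 233.63512473] [600.38339857 145.28482994]
yaw ends 26.131127629498593 fence 26.54971019256956 left edge 26.230405149881125 pin-slot 25.55439946229756
centre [527.01241816 227.70251607]
pin 0.5533393105588633 -23.015432212934908
slotend -0.10611077972595595 -60.97333331743206
f1 28.795212381359057 -7.755999547940765
f2 28.795212381359065 -106.52141333390828
```

Emit:
{"op": "carry_out", "data": {
  "targets": [
    {"dx":-6.4,"dy":-3.3,"dz":0.2,"twist":-0.9},
    {"dx":-6.4,"dy":-3.3,"dz":0.2,"twist":-0.9},
    {"dx":-6.4,"dy":-3.3,"dz":0.2,"twist":-0.9},
    {"dx":-6.4,"dy":-3.3,"dz":0.2,"twist":-0.9},
    {"dx":-6.4,"dy":-3.3,"dz":0.2,"twist":-0.9},
    {"dx":-6.4,"dy":-3.3,"dz":0.2,"twist":-0.9},
    {"dx":-6.4,"dy":-3.3,"dz":0.2,"twist":-0.9},
    {"dx":-6.4,"dy":-3.3,"dz":0.2,"twist":-0.9}
  ]
}}

```text
time: 2.58
ee_pos: [595.4, -229.3, 175.1]
tool_rot: [1.573, 2.718, -0.004]
force: [-0.0, 0.2, 0.0]
opening: 85.2
finger_force: 0.0
```

Emit:
{"op": "carry_out", "data": {
  "targets": [
    {"dx":0,"dy":0,"dz":0,"twist":0},
    {"dx":0,"dy":0,"dz":0,"twist":0}
  ]
}}

```text
time: 2.75
ee_pos: [595.8, -222.9, 174.9]
tool_rot: [-1.568, -2.721, -0.001]
force: [0.0, 0.7, -0.1]
opening: 85.6
finger_force: 0.0
```

```bash
python3 - <<'E'
from h import *
o=arm.get_obs();go([559,-178,150],30,o)
i=arm.camera("wrist");cv2.imwrite("pics/w3.png",i[:,:,::-1]);np.save("w3.npy",np.r_[o["ee_pos"],o["tool_rot"]])
cv2.imwrite("pics/w3b.png",cv2.resize(i[:290],(800,453),interpolation=cv2.INTER_CUBIC)[:,:,::-1])
E
```

```text
t 2.75 tcp [ 595.8 -222.9  174.9] ang 30.09 F [ 0.   0.7 -0.1] op 85.6
dx 1.432 dy -0.235 dz 0.625 twist 0.018
```

View pics/w3b.png

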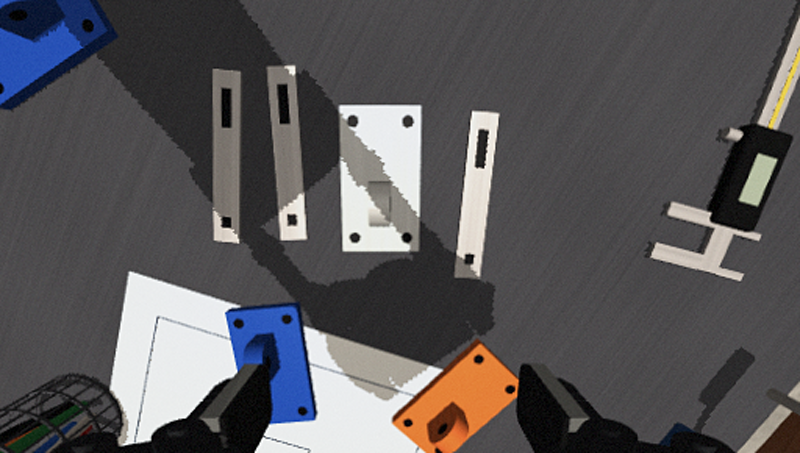

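The wrist view shows the bracket's plate-top corners at (340,106), (421,105), (419,251) and (343,250), with the lug at (379,203) nearer the bottom, so the long end is up. Strips lie on both sides and are flat. I'll refine both with line fits.

```bash
python3 - <<'E'
from h import *
m=arm.camera_model("wrist")
def TT(n):
    w=np.load(n);return wristT({"ee_pos":w[:3],"tool_rot":w[3:]},m)
def edge(g,T,z,horiz,rng,at,win=7):
    "subpixel points on the strongest step near 'at' for each line, cast onto z, line fit"
    pts=[]
    for k in range(*rng):
        l=(g[at-win:at+win+1,k] if horiz else g[k,at-win:at+win+1]).astype(float);d=abs(np.diff(l));j=d.argmax()
        if d[j]<12: continue
        s=d[max(0,j-1):j+2];c=at-win+.5+(s*np.arange(max(0,j-1),max(0,j-1)+len(s))).sum()/s.sum()
        pts.append(onz(m,(k,c) if horiz else (c,k),z,T)[:2])
    v=cv2.fitLine(np.float32(pts),cv2.DIST_HUBER,0,.01,.01).ravel();return v[2:],v[:2]
def X(a,b):
    t=np.linalg.solve(np.c_[a[1],-b[1]],b[0]-a[0]);return a[0]+t[0]*a[1]
def yaw(v,h=0):return (np.degrees(np.arctan2(v[1],v[0]))-(0 if h else 90)+90)%180-90
g=cv2.cvtColor(cv2.imread("pics/w3.png"),6);T=TT("w3.npy")
# plate: top z=12 edges
t=edge(g,T,12,1,(222,266),67);b=edge(g,T,12,1,(224,264),160);l=edge(g,T,12,0,(85,155),218);r=edge(g,T,12,0,(72,130),269)
print("plate yaws",yaw(t[1],1),yaw(b[1],1),yaw(l[1]),yaw(r[1]))
c=np.array([X(t,l),X(t,r),X(b,r),X(b,l)]);print(c.round(1),np.linalg.norm(np.diff(c,axis=0,append=c[:1]),axis=1),"centre",c.mean(0))
g=cv2.cvtColor(cv2.imread("pics/w2.png"),6);T=TT("w2.npy")
l=edge(g,T,25,0,(5,120),203,8);f=edge(g,T,39,0,(3,105),283,4);fo=edge(g,T,39,0,(3,105),298,5);b=edge(g,T,25,1,(215,295),133,6);r=edge(g,T,25,0,(70,125),305,5)
print("fixture yaws L,fence,fenceout,R,end",yaw(l[1]),yaw(f[1]),yaw(fo[1]),yaw(r[1]),yaw(b[1],1))
print(X(l,b),X(r,b),np.linalg.norm(X(l,b)-X(r,b)),"fence inner at end",X(f,b),"outer",X(fo,b))
E
```

```text
plate yaws 29.976585 30.153381 29.819092 29.956818
[[ 501.5 -135.9]
 [ 550.3 -107.7]
 [ 600.5 -194.8]
 [ 551.6 -223.2]] [ 56.348827 100.478004  56.5911   100.653015] centre [ 550.99475 -165.37833]
fixture yaws L,fence,fenceout,R,end 27.133316 26.09665 26.131836 25.85022 24.473114
[536.6477   88.84305] [633.8343  133.07846] 106.78017 fence inner at end [610.8924   122.636246] outer [623.3988  128.32864]
```

Emit:
{"op": "carry_out", "data": {
  "targets": [
    {"dx":1.43,"dy":-0.24,"dz":1.0,"twist":0},
    {"dx":1.43,"dy":-0.24,"dz":2.0,"twist":0},
    {"dx":1.43,"dy":-0.24,"dz":2.5,"twist":0},
    {"dx":1.43,"dy":-0.24,"dz":2.5,"twist":0},
    {"dx":1.43,"dy":-0.24,"dz":2.5,"twist":0},
    {"dx":1.43,"dy":-0.24,"dz":2.5,"twist":0}
  ]
}}

```text
time: 3.3
ee_pos: [560.9, -179.5, 77.0]
tool_rot: [1.566, 2.72, 0.001]
force: [0.8, -0.3, -0.3]
opening: 85.4
finger_force: 0.0
```

```bash
python3 -c "
from h import *
go([558.5,-178.4,18],30)"
```

```text
t 3.30 tcp [ 560.9 -179.5   77. ] ang 30.15 F [ 0.8 -0.3 -0.3] op 85.4
dx 0.057 dy -0.042 dz 1.475 twist 0.030
```

Emit:
{"op": "carry_out", "data": {
  "targets": [
    {"dx":0.05,"dy":-0.04,"dz":0.4,"twist":0.03},
    {"dx":0.05,"dy":-0.04,"dz":0.8,"twist":0.03},
    {"dx":0.05,"dy":-0.04,"dz":1.1,"twist":0.03},
    {"dx":0.05,"dy":-0.04,"dz":1.3,"twist":0.03},
    {"dx":0.05,"dy":-0.04,"dz":1.4,"twist":0.03},
    {"dx":0.05,"dy":-0.04,"dz":1.45,"twist":0.03},
    {"dx":0.05,"dy":-0.04,"dz":1.45,"twist":0.03},
    {"dx":0.05,"dy":-0.04,"dz":1.45,"twist":0.03}
  ]
}}

```text
time: 3.97
ee_pos: [557.4, -179.3, 17.8]
tool_rot: [1.573, 2.718, 0.0]
force: [0.2, 0.3, 0.1]
opening: 85.2
finger_force: 0.0
```

```bash
python3 -c "
from h import *
go([558.5,-178.4,18],30)"
```

```text
t 3.97 tcp [ 557.4 -179.3   17.8] ang 29.88 F [0.2 0.3 0.1] op 85.2
dx 0.006 dy 0.036 dz -0.005 twist -0.023
```

Emit:
{"op": "carry_out", "data": {
  "targets": [
    {"dx":0,"dy":0.03,"dz":0,"twist":0},
    {"dx":0,"dy":0.03,"dz":0,"twist":0},
    {"dx":0,"dy":0.03,"dz":0,"twist":0},
    {"dx":0,"dy":0.03,"dz":0,"twist":0},
    {"dx":0,"dy":0.03,"dz":0,"twist":0},
    {"dx":0,"dy":0.03,"dz":0,"twist":0},
    {"dx":0,"dy":0.03,"dz":0,"twist":0},
    {"dx":0,"dy":0.03,"dz":0,"twist":0}
  ],
  "grip": 1,
  "newtons": 70
}}

```text
time: 4.63
ee_pos: [558.0, -178.5, 17.4]
tool_rot: [1.573, 2.719, 0.0]
force: [-0.5, 0.2, 2.1]
opening: 12.5
finger_force: 68.8
```

Emit:
{"op": "carry_out", "data": {
  "targets": [
    {"dx":0,"dy":0,"dz":0,"twist":0},
    {"dx":0,"dy":0,"dz":0,"twist":0},
    {"dx":0,"dy":0,"dz":0,"twist":0},
    {"dx":0,"dy":0,"dz":0,"twist":0}
  ]
}}

```text
time: 4.97
ee_pos: [558.0, -178.5, 17.4]
tool_rot: [1.573, 2.719, 0.0]
force: [-0.9, -0.1, 2.9]
opening: 12.6
finger_force: 68.8
```

```bash
python3 -c "
from h import *
go([558.5,-178.4,118],30);print(arm.get_obs()['finger_force'])"
```

```text
t 4.97 tcp [ 558.  -178.5   17.4] ang 29.90 F [-0.9 -0.1  2.9] op 12.6
dx -0.005 dy 0.013 dz -2.516 twist -0.021
68.81428283407331
```

Held (opening 12.6, 69 N). Next: lift, then carry to above the fixture with the bore about 1.5 mm off the fence line, at fixture y = -60.

Emit:
{"op": "carry_out", "data": {
  "targets": [
    {"dx":0,"dy":0,"dz":-0.3,"twist":0},
    {"dx":0,"dy":0,"dz":-0.8,"twist":0},
    {"dx":0,"dy":0,"dz":-1.5,"twist":0},
    {"dx":0,"dy":0,"dz":-2.2,"twist":0},
    {"dx":0.5,"dy":0.28,"dz":-2.4,"twist":0.1},
    {"dx":1.2,"dy":0.67,"dz":-2.4,"twist":0.2},
    {"dx":2.0,"dy":1.11,"dz":-2.4,"twist":0.3},
    {"dx":2.8,"dy":1.56,"dz":-2.4,"twist":0.4}
  ]
}}

```text
time: 5.63
ee_pos: [555.4, -49.4, 113.7]
tool_rot: [-1.623, -2.689, 0.0]
force: [0.4, 0.3, -1.8]
opening: 12.9
finger_force: 68.5
```

Emit:
{"op": "carry_out", "data": {
  "targets": [
    {"dx":0.8,"dy":0.44,"dz":0,"twist":0.1},
    {"dx":1.6,"dy":0.89,"dz":0,"twist":0.2},
    {"dx":2.4,"dy":1.33,"dz":0,"twist":0.3},
    {"dx":3.2,"dy":1.78,"dz":0,"twist":0.38},
    {"dx":3.9,"dy":2.17,"dz":0,"twist":0.38},
    {"dx":4.4,"dy":2.45,"dz":0,"twist":0.38},
    {"dx":4.7,"dy":2.6,"dz":0,"twist":0.38},
    {"dx":4.7,"dy":2.6,"dz":0,"twist":0.38}
  ]
}}

```text
time: 6.3
ee_pos: [559.3, 167.0, 113.0]
tool_rot: [-1.66, -2.666, 0.0]
force: [-0.5, -0.1, -1.7]
opening: 12.6
finger_force: 68.4
```

```bash
python3 - <<'E'
from h import *
o=arm.get_obs();go([552.9,172.6,70],26.0,o)
i=arm.camera("wrist");cv2.imwrite("pics/w4.png",i[:,:,::-1])
cv2.imwrite("pics/w4b.png",cv2.resize(i,(800,600),interpolation=cv2.INTER_CUBIC)[:,:,::-1])
E
```

```text
t 6.30 tcp [559.3 167.  113. ] ang 26.17 F [-0.5 -0.1 -1.7] op 12.6
dx 0.196 dy -0.082 dz 1.076 twist 0.033
```

View pics/w4b.png

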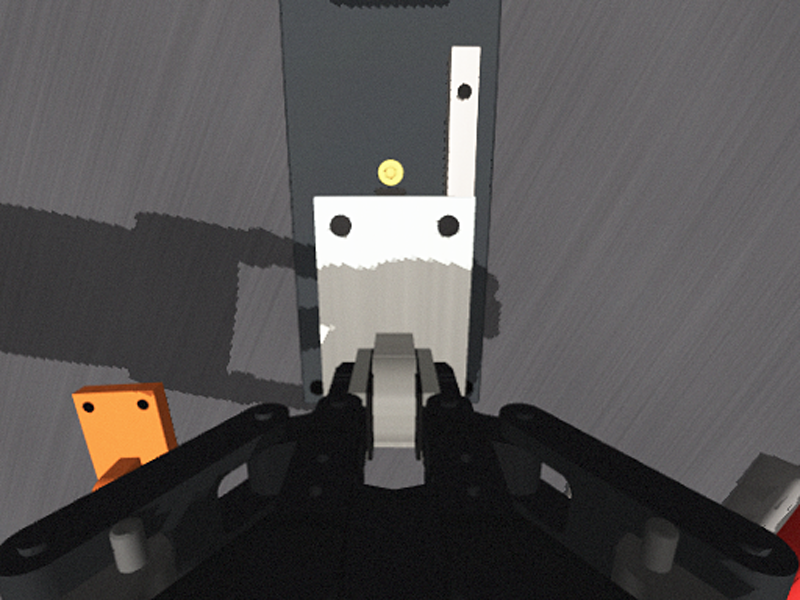

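The bracket is held square above the bed. The plate's far edge is at (314..475,197), the probe at (391,172), and the fence's far end at (452..480,47).

```bash
python3 - <<'E'
from h import *
o=arm.get_obs();m=arm.camera_model("wrist")
# image taken at pose printed before; use that pose
o=dict(o);print(np.round(o["ee_pos"],1))
T=wristT(o,m)
P=lambda x,y,z:onz(m,((x+.5)/1.5625-.5,(y+.5)/1.5625-.5),z,T)[:2]
yaw=26.1*np.pi/180;ux=np.array([np.cos(yaw),np.sin(yaw)]);uy=np.array([-ux[1],ux[0]])
c=lambda p:(round(p@ux,1),round(p@uy,1))
tcp=o["ee_pos"][:2];print("tcp",c(tcp))
z=o["ee_pos"][2]-17.4+12
a,b=P(314,197,z),P(475,197,z);print("plate far edge",c(a),c(b),np.linalg.norm(b-a))
l2,r2=P(319,335,z),P(470,335,z)
print("plate side yaws",[np.degrees(np.arctan2(-v[0],v[1])) for v in(a-l2,b-r2)])
print("probe",c(P(391,172,28)))
f1,f2,g1,g2=P(452,47,39),P(448,192,39),P(480,47,39),P(475.5,192,39)
for p in(f1,f2,g1,g2):print("fence",c(p))
print("fence yaws",[np.degrees(np.arctan2(-v[0],v[1])) for v in(f1-f2,g1-g2)])
E
```

```text
[559.4 165.3 112.9]
tcp (np.float64(575.1), np.float64(-97.7))
plate far edge (np.float64(547.0), np.float64(-33.4)) (np.float64(603.0), np.float64(-33.4)) 56.05598219551373
plate side yaws [np.float64(25.38411670017419), np.float64(26.878962100853947)]
probe (np.float64(573.2), np.float64(-22.4))
fence (np.float64(602.0), np.float64(33.9))
fence (np.float64(602.2), np.float64(-32.5))
fence (np.float64(615.2), np.float64(34.0))
fence (np.float64(616.1), np.float64(-32.4))
fence yaws [np.float64(26.247852934081614), np.float64(26.938274563568143)]
```

```bash
python3 -c "
from h import *
go([553.5,171,58],26.1)"
```

```text
t 6.35 tcp [559.4 165.3 112.9] ang 26.13 F [ 0.2 -1.4 -2.1] op 12.8
dx 0.193 dy -0.067 dz 1.373 twist 0.007
```

Emit:
{"op": "carry_out", "data": {
  "targets": [
    {"dx":0.19,"dy":-0.07,"dz":0,"twist":0},
    {"dx":0.19,"dy":-0.07,"dz":0.1,"twist":0},
    {"dx":0.19,"dy":-0.07,"dz":0.4,"twist":0},
    {"dx":0.19,"dy":-0.07,"dz":0.8,"twist":0},
    {"dx":0.19,"dy":-0.07,"dz":1.1,"twist":0},
    {"dx":0.19,"dy":-0.07,"dz":1.3,"twist":0},
    {"dx":0.19,"dy":-0.07,"dz":1.37,"twist":0},
    {"dx":0.19,"dy":-0.07,"dz":1.37,"twist":0}
  ]
}}

```text
time: 7.02
ee_pos: [553.1, 169.5, 56.7]
tool_rot: [-1.665, -2.662, 0.003]
force: [-0.7, 0.3, -2.1]
opening: 12.9
finger_force: 68.4
```

```bash
cat >> h.py <<'E'
def fx():
    "tcp in fixture directions (yaw 26.1), forces in fixture axes"
    o=arm.get_obs();y=np.radians(26.1);u=np.array([np.cos(y),np.sin(y)]);v=np.array([-u[1],u[0]])
    p=o["ee_pos"];f=o["force"];M=o["moment"];R=cv2.Rodrigues(np.array(o["tool_rot"],float))[0]
    print("t %.2f u %.2f v %.2f z %.2f ang %.2f"%(o["time"],p[:2]@u,p[:2]@v,p[2],np.degrees(np.arctan2(R[1,1],R[0,1]))),"F uvz",np.round([f[:2]@u,f[:2]@v,f[2]],1),"M uvz",np.round([M[:2]@u,M[:2]@v,M[2]],2),"tilt",np.round([R[:2,2]@u,R[:2,2]@v],4))
E
python3 -c "
from h import *
fx()"
```

```text
t 7.02 u 571.27 v -91.13 z 56.68 ang 25.96 F uvz [-0.5  0.6 -2.1] M uvz [0.02 0.07 0.01] tilt [-0.0028  0.0005]
```

Emit:
{"op": "carry_out", "data": {
  "targets": [
    {"dx":0,"dy":0,"dz":0.03,"twist":0},
    {"dx":0,"dy":0,"dz":0.06,"twist":0},
    {"dx":0,"dy":0,"dz":0.09,"twist":0},
    {"dx":0,"dy":0,"dz":0.11,"twist":0},
    {"dx":0,"dy":0,"dz":0.13,"twist":0},
    {"dx":0,"dy":0,"dz":0.15,"twist":0},
    {"dx":0,"dy":0,"dz":0.15,"twist":0}
  ]
}}

```text
time: 7.6
ee_pos: [554.1, 170.2, 52.3]
tool_rot: [-1.665, -2.664, 0.0]
force: [0.3, 0.3, -2.0]
opening: 13.1
finger_force: 68.4
```

```bash
python3 -c "
from h import *
fx()"
```

```text
t 7.60 u 572.47 v -90.90 z 52.27 ang 26.00 F uvz [ 0.4  0.2 -2. ] M uvz [-0.03 -0.01 -0.03] tilt [-0. -0.]
```

Emit:
{"op": "carry_out", "data": {
  "targets": [
    {"dx":0,"dy":0,"dz":0.015,"twist":0},
    {"dx":0,"dy":0,"dz":0.03,"twist":0},
    {"dx":0,"dy":0,"dz":0.03,"twist":0}
  ]
}}

```text
time: 7.85
ee_pos: [554.1, 170.2, 51.0]
tool_rot: [-1.665, -2.664, 0.0]
force: [-0.8, 0.6, -1.7]
opening: 12.9
finger_force: 68.4
```

Emit:
{"op": "carry_out", "data": {
  "targets": [
    {"dx":0,"dy":0,"dz":0.015,"twist":0},
    {"dx":0,"dy":0,"dz":0.02,"twist":0},
    {"dx":0,"dy":0,"dz":0.02,"twist":0}
  ]
}}

```text
time: 8.1
ee_pos: [554.2, 170.2, 50.3]
tool_rot: [-1.665, -2.664, -0.0]
force: [0.3, -0.5, -1.7]
opening: 12.9
finger_force: 68.5
```

```bash
python3 -c "
from h import *
fx()"
```

```text
t 8.10 u 572.56 v -90.96 z 50.34 ang 25.99 F uvz [ 0.1 -0.6 -1.7] M uvz [ 0.    0.03 -0.01] tilt [0. 0.]
```

Emit:
{"op": "carry_out", "data": {
  "targets": [
    {"dx":0,"dy":0,"dz":0.01,"twist":0},
    {"dx":0,"dy":0,"dz":0.015,"twist":0},
    {"dx":0,"dy":0,"dz":0.015,"twist":0}
  ]
}}

```text
time: 8.35
ee_pos: [554.3, 170.2, 50.1]
tool_rot: [1.665, 2.664, 0.0]
force: [-1.3, -1.9, 1.5]
opening: 13.0
finger_force: 69.1
```

Emit:
{"op": "carry_out", "data": {
  "targets": [
    {"dx":0,"dy":0,"dz":0.01,"twist":0},
    {"dx":0,"dy":0,"dz":0.015,"twist":0},
    {"dx":0,"dy":0,"dz":0.015,"twist":0}
  ]
}}

```text
time: 8.6
ee_pos: [554.5, 170.2, 50.0]
tool_rot: [1.665, 2.664, 0.0]
force: [-2.6, -1.8, 5.3]
opening: 13.4
finger_force: 69.5
```

```bash
python3 -c "
from h import *
fx()"
```

```text
t 8.60 u 572.79 v -91.11 z 49.97 ang 26.00 F uvz [-3.1 -0.5  5.3] M uvz [0.25 0.52 0.14] tilt [ 0.0005 -0.0002]
```

It has landed on the nose: z is 50.1 against 50.4 expected, and the moment puts the contact about 45 mm ahead of the bore. It is also brushing the fence slightly (Fu -3). I'll back off 0.4 mm, then slide along the fence under light downforce.

Emit:
{"op": "carry_out", "data": {
  "targets": [
    {"dx":0,"dy":-0.01,"dz":0,"twist":0},
    {"dx":0.03,"dy":-0.01,"dz":0,"twist":0},
    {"dx":0.06,"dy":-0.01,"dz":0,"twist":0},
    {"dx":0.1,"dy":-0.01,"dz":0,"twist":0},
    {"dx":0.1,"dy":-0.01,"dz":0,"twist":0}
  ]
}}

```text
time: 9.02
ee_pos: [553.4, 173.8, 50.1]
tool_rot: [1.664, 2.662, 0.003]
force: [1.4, -4.1, 6.6]
opening: 13.0
finger_force: 69.5
```

```bash
python3 -c "
from h import *
fx()"
```

```text
t 9.02 u 573.40 v -87.38 z 50.10 ang 25.99 F uvz [-0.5 -4.3  6.6] M uvz [-0.34 -0.    0.03] tilt [ 0.0027 -0.0009]
```

Emit:
{"op": "carry_out", "data": {
  "targets": [
    {"dx":0.05,"dy":0,"dz":0,"twist":0},
    {"dx":0.1,"dy":0,"dz":0,"twist":0},
    {"dx":0.15,"dy":0,"dz":0,"twist":0},
    {"dx":0.2,"dy":0,"dz":0,"twist":0},
    {"dx":0.25,"dy":0,"dz":0,"twist":0},
    {"dx":0.3,"dy":0,"dz":0,"twist":0},
    {"dx":0.3,"dy":0,"dz":0,"twist":0}
  ]
}}

```text
time: 9.6
ee_pos: [548.1, 184.9, 50.1]
tool_rot: [1.664, 2.662, 0.003]
force: [1.2, -2.5, 5.5]
opening: 13.1
finger_force: 69.5
```

```bash
python3 -c "
from h import *
fx()"
```

```text
t 9.60 u 573.55 v -75.13 z 50.14 ang 25.99 F uvz [-0.  -2.7  5.5] M uvz [-0.35  0.   -0.02] tilt [ 0.0029 -0.0006]
```

Emit:
{"op": "carry_out", "data": {
  "targets": [
    {"dx":0.05,"dy":0,"dz":0,"twist":0},
    {"dx":0.1,"dy":0,"dz":0,"twist":0},
    {"dx":0.15,"dy":0,"dz":0,"twist":0},
    {"dx":0.15,"dy":0,"dz":0,"twist":0}
  ]
}}

```text
time: 9.93
ee_pos: [545.5, 190.3, 50.2]
tool_rot: [1.664, 2.662, 0.003]
force: [2.3, -1.6, 6.3]
opening: 12.8
finger_force: 69.5
```

Emit:
{"op": "carry_out", "data": {
  "targets": [
    {"dx":0.05,"dy":0,"dz":0,"twist":0},
    {"dx":0.1,"dy":0,"dz":0,"twist":0},
    {"dx":0.15,"dy":0,"dz":0,"twist":0},
    {"dx":0.15,"dy":0,"dz":0,"twist":0}
  ]
}}

```text
time: 10.27
ee_pos: [542.9, 195.6, 50.1]
tool_rot: [1.664, 2.662, 0.003]
force: [0.9, -1.4, 5.4]
opening: 13.0
finger_force: 69.5
```

```bash
python3 -c "
from h import *
fx()"
```

```text
t 10.27 u 573.57 v -63.16 z 50.12 ang 26.00 F uvz [ 0.3 -1.6  5.4] M uvz [-0.45  0.03 -0.01] tilt [ 0.0028 -0.0007]
```

Emit:
{"op": "carry_out", "data": {
  "targets": [
    {"dx":0.03,"dy":0,"dz":0,"twist":0},
    {"dx":0.06,"dy":0,"dz":0,"twist":0},
    {"dx":0.09,"dy":0,"dz":0,"twist":0},
    {"dx":0.1,"dy":0,"dz":0,"twist":0},
    {"dx":0.1,"dy":0,"dz":0,"twist":0}
  ]
}}

```text
time: 10.68
ee_pos: [541.3, 198.8, 50.2]
tool_rot: [1.663, 2.662, 0.003]
force: [1.4, -4.0, 5.5]
opening: 12.9
finger_force: 69.6
```

Emit:
{"op": "carry_out", "data": {
  "targets": [
    {"dx":0.02,"dy":0,"dz":0,"twist":0},
    {"dx":0.04,"dy":0,"dz":0,"twist":0},
    {"dx":0.05,"dy":0,"dz":0,"twist":0},
    {"dx":0.05,"dy":0,"dz":0,"twist":0}
  ]
}}

```text
time: 11.02
ee_pos: [540.4, 200.6, 50.2]
tool_rot: [1.663, 2.662, 0.003]
force: [0.9, -4.0, 5.4]
opening: 13.1
finger_force: 69.6
```

```bash
python3 -c "
from h import *
fx()"
```

```text
t 11.02 u 573.59 v -57.61 z 50.17 ang 26.01 F uvz [-0.9 -4.   5.4] M uvz [-0.74 -0.   -0.03] tilt [ 0.0029 -0.0013]
```

Next, 2 mm steps with checks.

Emit:
{"op": "carry_out", "data": {
  "targets": [
    {"dx":0.02,"dy":0,"dz":0,"twist":0},
    {"dx":0.04,"dy":0,"dz":0,"twist":0},
    {"dx":0.05,"dy":0,"dz":0,"twist":0},
    {"dx":0.05,"dy":0,"dz":0,"twist":0}
  ]
}}

```text
time: 11.35
ee_pos: [539.5, 202.5, 50.1]
tool_rot: [1.663, 2.662, 0.003]
force: [1.3, -3.6, 5.4]
opening: 12.8
finger_force: 69.5
```

```bash
python3 -c "
from h import *
fx()"
```

```text
t 11.35 u 573.57 v -55.52 z 50.09 ang 26.01 F uvz [-0.4 -3.8  5.4] M uvz [-0.62 -0.05 -0.03] tilt [ 0.0028 -0.0012]
```

Emit:
{"op": "carry_out", "data": {
  "targets": [
    {"dx":0.02,"dy":0,"dz":0,"twist":0},
    {"dx":0.04,"dy":0,"dz":0,"twist":0},
    {"dx":0.05,"dy":0,"dz":0,"twist":0},
    {"dx":0.05,"dy":0,"dz":0,"twist":0}
  ]
}}

```text
time: 11.68
ee_pos: [538.3, 204.4, 49.8]
tool_rot: [1.664, 2.663, 0.003]
force: [3.1, -1.7, 4.9]
opening: 12.7
finger_force: 69.4
```

```bash
python3 -c "
from h import *
fx()"
```

```text
t 11.68 u 573.34 v -53.24 z 49.79 ang 26.00 F uvz [ 2.  -2.9  4.9] M uvz [-0.63 -0.25  0.01] tilt [ 0.0024 -0.0006]
```

z is dropping, so the chamfer is on the nose. I'll continue in 1 mm steps.

Emit:
{"op": "carry_out", "data": {
  "targets": [
    {"dx":0.015,"dy":0.01,"dz":0,"twist":0},
    {"dx":0.03,"dy":0.01,"dz":0,"twist":0},
    {"dx":0.03,"dy":0.01,"dz":0,"twist":0}
  ]
}}

```text
time: 11.93
ee_pos: [536.2, 206.1, 48.5]
tool_rot: [-1.665, -2.662, -0.0]
force: [1.2, 2.5, 0.5]
opening: 13.0
finger_force: 68.9
```

```bash
python3 -c "
from h import *
fx()"
```

```text
t 11.93 u 572.19 v -50.84 z 48.45 ang 25.95 F uvz [2.2 1.7 0.5] M uvz [ 0.18 -0.34  0.01] tilt [-0.0007  0.0016]
```

Emit:
{"op": "carry_out", "data": {
  "targets": [
    {"dx":0.02,"dy":0.015,"dz":0,"twist":0},
    {"dx":0.04,"dy":0.02,"dz":0,"twist":0},
    {"dx":0.04,"dy":0.02,"dz":0,"twist":0}
  ]
}}

```text
time: 12.18
ee_pos: [535.6, 207.3, 47.9]
tool_rot: [-1.664, -2.663, 0.003]
force: [0.4, 0.4, -1.6]
opening: 13.1
finger_force: 68.4
```

```bash
python3 -c "
from h import *
fx()"
```

```text
t 12.18 u 572.15 v -49.49 z 47.94 ang 26.00 F uvz [ 0.6  0.1 -1.6] M uvz [ 0.01 -0.09  0.  ] tilt [-0.0026  0.0008]
```

The nose is in the hole and the bracket hangs free. I'll lower gently, watching the lateral forces.

Emit:
{"op": "carry_out", "data": {
  "targets": [
    {"dx":0,"dy":0,"dz":0.015,"twist":0},
    {"dx":0,"dy":0,"dz":0.03,"twist":0},
    {"dx":0,"dy":0,"dz":0.03,"twist":0}
  ]
}}

```text
time: 12.43
ee_pos: [536.5, 207.3, 47.4]
tool_rot: [-1.665, -2.663, 0.001]
force: [-0.3, 0.8, -2.3]
opening: 12.7
finger_force: 68.4
```

```bash
python3 -c "
from h import *
fx()"
```

```text
t 12.43 u 572.96 v -49.88 z 47.44 ang 25.99 F uvz [ 0.   0.8 -2.3] M uvz [ 0.17 -0.05  0.04] tilt [-0.0009  0.0004]
```

Emit:
{"op": "carry_out", "data": {
  "targets": [
    {"dx":0.01,"dy":0,"dz":0.015,"twist":0},
    {"dx":0.01,"dy":0,"dz":0.03,"twist":0},
    {"dx":0.01,"dy":0,"dz":0.03,"twist":0}
  ]
}}

```text
time: 12.68
ee_pos: [536.8, 207.7, 46.7]
tool_rot: [-1.665, -2.664, -0.0]
force: [-0.6, 0.6, -0.6]
opening: 12.9
finger_force: 68.6
```

```bash
python3 -c "
from h import *
fx()"
```

```text
t 12.68 u 573.44 v -49.67 z 46.73 ang 25.98 F uvz [-0.2  0.8 -0.6] M uvz [ 0.2  -0.02 -0.06] tilt [0.0001 0.0002]
```

Emit:
{"op": "carry_out", "data": {
  "targets": [
    {"dx":0.015,"dy":0,"dz":0,"twist":0},
    {"dx":0.015,"dy":0,"dz":0.015,"twist":0},
    {"dx":0.015,"dy":0,"dz":0.03,"twist":0},
    {"dx":0.015,"dy":0,"dz":0.03,"twist":0}
  ]
}}

```text
time: 13.02
ee_pos: [536.7, 208.3, 45.4]
tool_rot: [1.665, 2.664, 0.001]
force: [1.0, 1.6, -1.4]
opening: 13.1
finger_force: 68.5
```

```bash
python3 -c "
from h import *
fx()"
```

```text
t 13.02 u 573.56 v -49.06 z 45.43 ang 25.98 F uvz [ 1.6  1.  -1.4] M uvz [ 0.21 -0.18 -0.04] tilt [0.0004 0.0002]
```

Emit:
{"op": "carry_out", "data": {
  "targets": [
    {"dx":0.01,"dy":0.01,"dz":0,"twist":0},
    {"dx":0.01,"dy":0.01,"dz":0.015,"twist":0},
    {"dx":0.01,"dy":0.01,"dz":0.03,"twist":0},
    {"dx":0.01,"dy":0.01,"dz":0.03,"twist":0}
  ]
}}

```text
time: 13.35
ee_pos: [536.7, 208.6, 44.4]
tool_rot: [1.665, 2.664, -0.0]
force: [-0.5, -1.3, 0.4]
opening: 12.9
finger_force: 68.8
```

```bash
python3 -c "
from h import *
fx()"
```

```text
t 13.35 u 573.75 v -48.83 z 44.35 ang 25.99 F uvz [-1.  -1.   0.4] M uvz [0.04 0.12 0.03] tilt [-0.0002 -0.0001]
```

Probe contact (about +2.4 N). I'll carry on down.

Emit:
{"op": "carry_out", "data": {
  "targets": [
    {"dx":0,"dy":0,"dz":0.015,"twist":0},
    {"dx":0,"dy":0,"dz":0.03,"twist":0},
    {"dx":0,"dy":0,"dz":0.03,"twist":0}
  ]
}}

```text
time: 13.6
ee_pos: [536.7, 208.5, 43.1]
tool_rot: [1.665, 2.664, -0.0]
force: [-0.6, -0.0, 1.2]
opening: 12.6
finger_force: 68.8
```

```bash
python3 -c "
from h import *
fx()"
```

```text
t 13.60 u 573.72 v -48.83 z 43.05 ang 25.99 F uvz [-0.5  0.2  1.2] M uvz [0.07 0.15 0.09] tilt [-0.0001 -0.0001]
```

Emit:
{"op": "carry_out", "data": {
  "targets": [
    {"dx":0,"dy":0,"dz":0.01,"twist":0},
    {"dx":0,"dy":0,"dz":0.02,"twist":0},
    {"dx":0,"dy":0,"dz":0.03,"twist":0},
    {"dx":0,"dy":0,"dz":0.03,"twist":0}
  ]
}}

```text
time: 13.93
ee_pos: [536.7, 208.6, 42.4]
tool_rot: [-1.665, -2.664, 0.0]
force: [-2.3, -0.9, 4.8]
opening: 13.0
finger_force: 69.4
```

```bash
python3 -c "
from h import *
fx()"
```

```text
t 13.93 u 573.76 v -48.79 z 42.38 ang 26.00 F uvz [-2.5  0.2  4.8] M uvz [0.02 0.4  0.06] tilt [-0.0002 -0.0001]
```

Emit:
{"op": "carry_out", "data": {
  "targets": [
    {"dx":0,"dy":-0.005,"dz":0.01,"twist":0},
    {"dx":0,"dy":-0.005,"dz":0.02,"twist":0},
    {"dx":0,"dy":-0.005,"dz":0.02,"twist":0}
  ]
}}

```text
time: 14.18
ee_pos: [536.7, 208.6, 42.4]
tool_rot: [1.665, 2.664, 0.0]
force: [-4.6, -1.4, 10.2]
opening: 13.0
finger_force: 70.2
```

```bash
python3 -c "
from h import *
fx()"
```

```text
t 14.18 u 573.77 v -48.81 z 42.37 ang 26.00 F uvz [-4.8  0.8 10.2] M uvz [ 0.02  0.75 -0.01] tilt [ 0.0001 -0.0001]
```

It rests on the bed: z is steady while the force rises. I'll press more firmly and relieve the sideways force a little.

Emit:
{"op": "carry_out", "data": {
  "targets": [
    {"dx":0,"dy":-0.01,"dz":0.01,"twist":0},
    {"dx":0,"dy":-0.015,"dz":0.02,"twist":0},
    {"dx":0,"dy":-0.015,"dz":0.03,"twist":0},
    {"dx":0,"dy":-0.015,"dz":0.03,"twist":0}
  ],
  "newtons": 90
}}

```text
time: 14.52
ee_pos: [536.8, 208.6, 42.4]
tool_rot: [1.664, 2.663, 0.002]
force: [-5.9, -1.7, 14.3]
opening: 13.1
finger_force: 89.2
```

```bash
python3 -c "
from h import *
fx()"
```

```text
t 14.52 u 573.89 v -48.81 z 42.38 ang 26.00 F uvz [-6.   1.1 14.3] M uvz [0.1  1.03 0.03] tilt [ 0.0014 -0.0002]
```

Emit:
{"op": "carry_out", "data": {
  "targets": [
    {"dx":0,"dy":-0.015,"dz":0,"twist":0},
    {"dx":0,"dy":-0.03,"dz":0,"twist":0},
    {"dx":0,"dy":-0.03,"dz":0,"twist":0}
  ]
}}

```text
time: 14.77
ee_pos: [536.9, 208.6, 42.4]
tool_rot: [1.664, 2.662, 0.005]
force: [-1.9, 0.1, 11.7]
opening: 12.7
finger_force: 88.4
```

```bash
python3 - <<'E'
from h import *
fx()
ims=[arm.camera(n) for n in("wrist","side","scene")]
c=lambda i,x,y,w,h,W,H:cv2.resize(i[y:y+h,x:x+w],(W,H),interpolation=cv2.INTER_CUBIC)
g=np.hstack([c(ims[0],150,0,240,300,400,500),np.vstack([c(ims[1],165,135,100,62,400,250),c(ims[2],275,125,100,62,400,250)])])
cv2.imwrite("pics/e.png",g[:,:,::-1])
E
```

```text
t 14.77 u 573.90 v -48.84 z 42.42 ang 25.99 F uvz [-1.7  0.9 11.7] M uvz [0.13 0.59 0.01] tilt [ 0.0042 -0.0003]
```

View pics/e.png

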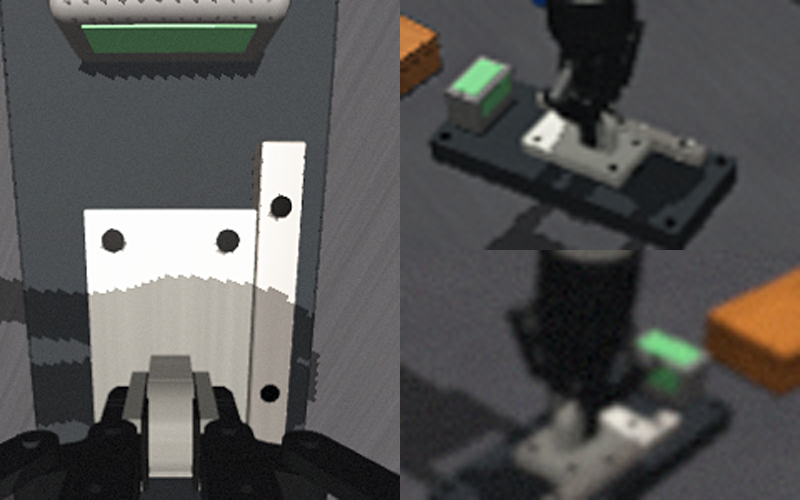

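The picture shows the plate on the bed beside the fence, at wrist panel (85..255, 210) with the fence at 258. The probe is hidden under it, and the long end points to the readout. I'll undo the induced tilt and press firmly.

Emit:
{"op": "carry_out", "data": {
  "targets": [
    {"dx":0,"dy":0.01,"dz":0.015,"twist":0},
    {"dx":0,"dy":0.02,"dz":0.03,"twist":0},
    {"dx":0,"dy":0.02,"dz":0.045,"twist":0},
    {"dx":0,"dy":0.02,"dz":0.05,"twist":0},
    {"dx":0,"dy":0.02,"dz":0.05,"twist":0}
  ]
}}

```text
time: 15.33
ee_pos: [536.9, 208.6, 42.4]
tool_rot: [1.664, 2.663, 0.002]
force: [-9.9, -3.1, 26.2]
opening: 12.6
finger_force: 90.6
```

```bash
python3 -c "
from h import *
fx()"
```

```text
t 15.33 u 573.93 v -48.84 z 42.36 ang 26.00 F uvz [-10.2   1.6  26.2] M uvz [0.22 1.88 0.03] tilt [ 0.0019 -0.0002]
```

Emit:
{"op": "carry_out", "data": {
  "targets": [
    {"dx":0,"dy":-0.005,"dz":0,"twist":0},
    {"dx":0,"dy":-0.005,"dz":0,"twist":0},
    {"dx":0,"dy":-0.005,"dz":0,"twist":0},
    {"dx":0,"dy":-0.005,"dz":0,"twist":0},
    {"dx":0,"dy":-0.005,"dz":0,"twist":0},
    {"dx":0,"dy":-0.005,"dz":0,"twist":0}
  ]
}}

```text
time: 15.83
ee_pos: [536.9, 208.6, 42.4]
tool_rot: [1.664, 2.663, 0.003]
force: [-9.6, -2.9, 25.4]
opening: 12.3
finger_force: 90.5
```

```bash
python3 -c "
from h import *
fx();print(arm.finish_job())"
```

```text
t 15.83 u 573.94 v -48.84 z 42.36 ang 26.00 F uvz [-9.9  1.6 25.4] M uvz [0.16 1.77 0.05] tilt [ 0.0025 -0.0003]
the job is handed in; nothing more can be done
None
```

I handed the job in at 15.8 s with the bracket dropped over the pin and resting on the bed beside the fence, long end towards the readout, still gripped at 90 N and pressed down with about 25 N; the probe is out of sight under the plate, so that it is fully in is inferred from the height and forces.

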